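Light and present a bearing ball to the inspection camera

ROBOT

A 6-joint arm with a two-finger parallel gripper is mounted at the origin on a cart in front of the work surface, level with it; the furniture and walls round the work are solid. World frame = base frame: x ahead of the robot, y to its left, z up, the work surface at z = 0. Lengths are in m, angles in rad, forces in N, time in s.
With the tool pointing down it reaches from about 0.25 to 0.725 m from the base axis. Payload 4 kg.
Tool frame: the origin (TCP) lies midway between the tips of the shut fingers; the grasp point (between the pads) lies 19 mm behind it (tcp_to_grasp is the distance from the TCP to the grasp point, in m); z points along the fingers, y is the line along which they close (so a half turn about z gives the same grasp; the last joint's range is limited). The gripper opens to 85 mm and grips with 20 to 120 N. Pads are 22 mm wide; open, the fingers measure 114 mm over their backs; the gripper's body (76 mm by 85 mm) begins 54 mm behind the grasp point. The pads swing forward as they close: fully open they stand 13 mm farther back than shut.
Start: joints at [1.152, 0.241, 0.005, 1.335, 0, 1.571], TCP at [0.203, 0.457, 0.231] pointing down, gripper open.
Joint ranges: [-2.72, 2.72], [-1.05, 1.87], [-1.09, 1.28], [-1.99, 2.15], [-1.42, 1.44], [-3.14, 3.14]. Speed limits (rad/s): [2.79, 2.79, 3.14, 3.14, 3.14, 3.14].

INTERFACE

Orientations are given as [roll, pitch, yaw] about the fixed x, y, z axes, in that order (R = Rz(yaw) Ry(pitch) Rx(roll)).
In Python, from workcell import * gives the robot as it stands.
- The arm moves only by the tool send_rows, never from a script. Its argument "steps" is a list that holds one entry, the list of rows, each a list of 6 numbers: the shift along the tool's x, y, z each as a share of 50 mm, from -1 to 1, then the turn, a rotation vector about the tool's x, y, z each as a share of 5 degrees, from -1 to 1. In form: [[[dx, dy, dz, ax, ay, az], ...]]. A call has 1 to 20 rows; each row shifts and turns the commanded pose from where the row before left it, along the tool's axes as they then stand; what a row does not reach is not made up. A row lasts 1/10 s, in which the tool goes at most 50 mm and 8.59 degrees, less where a joint would pass 70% of its speed; a pose out of reach is approached as far as the arm can. A call with a number of a shift or a turn outside -1 to 1 is refused whole. A call with a gripper value outside its range is refused whole. "jaw" is the opening, from -1 (shut) to 1 (fully open), set as the call begins (left out, the last holds). The fingers move at their own pace and stop on an object; "newtons" is the grip in N (left out, the last holds). Time passes only in rows, so rows that do not move let the fingers close. It gives the time, the measured TCP pose, the force, the opening and the grip force at its end, in the units of the state.
- observe(): the state, without advancing time (a new reading comes with each control period).
- grab_frame(name): name is "scene" or "side" or "wrist"; returns a dict with "image" (384x512x3 uint8, blue, green, red), "z_map" (384x512 float32, m along the optical axis (not along the pixel's ray), 0 where there is no reading), "fx", "fy", "cx", "cy" (pixels), "k1" (the pictures are not rectified: a ray, as slopes to the right and down, at radius r is drawn at 1 + k1 r^2 times it, then the intrinsics apply), "R" (3x3) and "t" (3): a world point X has camera coordinates R X + t; the wrist camera has in their place "hand_eye" (4x4, takes a point from camera to tool coordinates, whose origin is the TCP and whose axes are the flange's). Camera axes: x right, y down, z forward; pixel columns grow to the right and rows downward; lengths in m; the calibration is good to about 2 mm. A picture is of the moment at which its call begins: read the wrist's pose just before it.
- close_job(): hands the job in; it is judged then, once.
The state is a dict: "t": time; "joints": joint angles; "joint_velocities": joint speeds; "joint_torque": joint torques, N m; "eef_pos": TCP position; "tcp_rot": TCP orientation; "ft_force": force on the tool from outside, world axes, zero at the start; "torque": the same for the moment, N m; "finger_gap": finger opening in m; "grasp_force": force on a finger pad.
Only numpy, scipy, OpenCV 4.12 (cv2) and the standard library are available. Lean on these libraries where they do the work, as an engineer would, in place of code of your own. Each camera call takes 0.05 s, during which the arm holds its last target. There are 200 camera calls.

TASK

Get the bearing ball ready for its camera check: first press the penlight down past the sprung red jaw until it sits fully home in the fork clip, its yellow head towards the dish, and let go of it. Then take the dish by its blue handle, lift it clear of its round nest with the handle still on the side where it was, and give it a quarter turn so that the handle points straight away from the camera, keeping the dish level and the loose ball in its middle all the while. Finish holding the dish still and level over the nest at the height of the camera's lens (program ends while holding; do not put it down), without touching the ball or disturbing the tools lying around.

Things in the scene. Friction and masses are not known exactly. Their poses are not given: they have to be found in the camera images.
- station: Fixed inspection station on a grey plate 6 mm thick (x -60..130, y -195..60 mm). Origin on the bench (z = 0) on the nest's axis, z up. Black camera at its +x side (x 80..132, y -20..20, up to 103 mm), looking along -x, lens 85 mm above the bench. The fork clip stands at y = -135 mm.
- nest_top (a point): Centre of the top of the round nest (80 mm across, top 20 mm above the bench) on which the dish stands at the start.
- clip_seat (a point): Where the middle of the penlight's axis lies when home in the fork clip, 85 mm above the bench. x: the way the yellow head must point (to the nest, = station +y); y: towards the jaw (= station -x). Two forks 8 mm wide at x = -26 and 26 mm, open between down to 20 mm above the bench; slot 16 mm wide, floor 7 mm below this point; back prongs at y = -8 mm rise to z = +32 mm.
- jaw (a joint): Opening angle of the sprung red jaw about a hinge parallel to the clip's x axis: 0 = shut (spring-loaded), about 0.08 to 0.1 while the penlight passes the noses.
- penlight: Loose penlight, 120 mm long, 60 g, lying on the bench; origin under its middle on the bench, x axis along it towards the yellow hexagonal head, z up as it lies. Black round barrel 14 mm in diameter over x -38..38 mm; yellow hexagonal head and black hexagonal tail, each 22 mm long, 20 mm across flats. Its axis lies 10 mm above the origin.
- lamp_mid (a point): Middle of the penlight, on its axis; axes as the penlight's.
- lamp_head (a point): Front end of the yellow head, on the axis, 60 mm from the middle.
- dish: Loose aluminium dish on the nest, 106 mm across, rim 17.5 mm high, 130 g. Origin: centre of its underside; z up, x towards the handle. Start: handle along station +y (within 0.1 rad); end: along station -x, a quarter turn anticlockwise from above. Hollow face: 5 degree slope to 22 mm radius, 11 degrees beyond. Yellow rim mark across from the handle.
- dish_middle (a point): Middle of the dish's upper face, 6 mm above its underside; axes as the dish's.
- handle_grip (a point): Point to grip in the blue upright handle, 78 mm from the dish's axis, 52 mm above its underside. The handle is a plate 12 mm thick (dish x) and 30 mm wide (dish y), reaching from 7.5 to 71.5 mm above the underside; its flat faces look towards and away from the dish.
- ball_center (a point): Centre of the loose steel ball, 20 mm in diameter, 33 g, in the middle of the dish. It rolls when the dish tilts or is jerked.
- tape_measure: Yellow tape measure, 36x83x63 mm, loose bystander: leave it alone. Origin at the centre of its underside.
- pliers: Blue-handled pliers, 47x176x15 mm, loose bystander: leave them alone. Origin at the centre of the underside.
- adjustable_wrench: Steel adjustable wrench, 50x202x13 mm, loose bystander: leave it alone. Origin at the centre of its underside.
- jaw_nose (a point): Point midway between the noses of the two red jaw wires (6 mm thick, at the forks, x = -26 and 26 mm of the clip). Shut, the noses lie at y = 5.5, z = 9.5 mm from clip_seat, with a lead-in above that flares out to y = 13.5, z = 23.5 mm. A penlight pushed straight down swings the jaw aside (about 5 to 12 N) and it snaps back over it.

How it is judged:
On the way, in this order (a step that is already met when the one before it is completed fails the run):
1. the penlight sits fully home in the fork clip under the shut jaw, head towards the dish, and is let go (z of lamp_mid in the frame of clip_seat between -0.003 and 0.003 m and y of lamp_mid in the frame of clip_seat between -0.003 and 0.003 m and angle between the x axis of penlight and the x axis of clip_seat, either way round below 0.07 rad and x of lamp_head in the frame of clip_seat above 0.045 m and value of joint jaw below 0.04 rad and contact force between the fingers and penlight below 0.1 N), for 0.2 s.
2. the dish is lifted clear of its nest, level, the handle still on its starting side (z of dish in the frame of nest_top above 0.01 m and y of handle_grip in the frame of nest_top above 0.05 m and contact force between dish and station below 0.1 N and contact force between the fingers and dish above 1 N and angle between dish's own z axis and vertical below 0.12 rad), for 0.1 s.
At the end, for the whole second after the job is handed in: Penlight home (axis within 3 mm, 0.07 rad, head to nest, jaw shut). Dish held by fingers alone, still, tilt under 0.08 rad, middle within 20 mm of nest axis, handle along station -x within 0.15 rad, ball centre 65 to 105 mm above bench and within about 7 mm of the middle (z of lamp_mid in the frame of clip_seat between -0.003 and 0.003 m and y of lamp_mid in the frame of clip_seat between -0.003 and 0.003 m and angle between the x axis of penlight and the x axis of clip_seat, either way round below 0.07 rad and x of lamp_head in the frame of clip_seat above 0.045 m and value of joint jaw below 0.04 rad and z of ball_center in the frame of station between 0.065 and 0.105 m and horizontal distance between dish_middle and nest_top below 0.02 m and angle between the x axis of dish and the x axis of station, either way round below 0.15 rad and x of handle_grip in the frame of dish_middle above 0.05 m and x of handle_grip in the frame of station below -0.05 m and angle between dish's own z axis and vertical below 0.08 rad and distance between ball_center and dish_middle below 0.0125 m and contact force between the fingers and dish above 1 N and contact force between dish and station below 0.1 N and contact force between dish and penlight below 0.1 N and linear speed of dish below 0.02 m/s); the arm keeps its last pose, push and grip.
It fails at once if the ball rolls more than about 22 mm from the middle of the dish (distance between ball_center and dish_middle above 0.025 m).
It fails at once if the dish tilts more than 0.2 rad (angle between dish's own z axis and vertical above 0.2 rad).
It fails at once if the robot touches the ball (contact force between the arm and ball above 0.1 N).
It fails at once if the fingers touch the ball (contact force between the fingers and ball above 0.1 N).
It fails at once if a bystander tool is moved (distance of any of tape_measure, pliers, adjustable_wrench from where it was at the start of the episode above 0.02 m).
It also fails if it takes over 61 s, if anything falls off the work surface, if the arm or the gripper's body presses on something with over 40 N, if the wrist force passes 120 N, or if a joint passes its speed limit or range.

## Working session

There is one attempt and no reset: what is moved stays moved. The work goes in short steps, Python scripts to look and compute and a tool call to move; the robot and the scene stay as the last step left them, time stands still between calls to the robot, and variables do not carry over. Pictures are saved under pics/ and viewed, at most 13 in all, crops included, and the job is handed in when it is done.

Besides the shell and the picture viewer there is one more tool, called after "Call:" as name([rows], argument=value, ...), one row to a line, values as JSON. send_rows: Moves the arm, as the interface text tells. Its arguments: {"type":"object","properties":{"steps":{"type":"array","items":{"type":"array","items":{"type":"array","items":{"type":"number","minimum":-1,"maximum":1}}}},"jaw":{"type":"number"},"newtons":{"type":"number"}},"required":["steps"]}

```bash
ls; mkdir -p pics; python3 - <<'E'
from workcell import *
import cv2,pickle
print(observe())
for n in("scene","side"):
    f=grab_frame(n); pickle.dump(f,open(n+'.pkl','wb')); cv2.imwrite(f'pics/{n}0.png',f['image']); print({k:v for k,v in f.items() if k not in('image','z_map')})
E
```

```text
pics
{'t': 0.0, 'joints': array([ 1.15199370e+00,  2.41381849e-01,  3.73566247e-03,  1.33515793e+00,
       -9.30072345e-06,  1.57080670e+00]), 'joint_velocities': array([ 1.11527698e-03,  9.22129345e-04, -2.18005348e-03, -2.20181153e-04,
        7.08337853e-04, -9.50163178e-05]), 'joint_torque': array([-3.70344173e-05, -3.72321153e+01,  2.52405632e+01,  1.69349316e-02,
        1.09894568e-04, -3.85706358e-06]), 'eef_pos': array([0.20308815, 0.4562303 , 0.23043283]), 'tcp_rot': array([-3.13958487e+00,  9.32153603e-06,  2.72277967e+00]), 'ft_force': array([-0.45109221, -0.31582292,  1.20234227]), 'torque': array([0.06412175, 0.04614746, 0.03837267]), 'grasp_force': 0.0, 'finger_gap': 0.08543701217110349}
{'fx': 460.85612398525245, 'fy': 460.85612398525245, 'cx': 266.82242167786154, 'cy': 183.40383218659338, 'k1': -0.11807589272331181, 'R': array([[ 7.20002071e-01, -6.93971606e-01,  6.53575555e-04],
       [-4.23635726e-01, -4.40271611e-01, -7.91639868e-01],
       [ 5.49663341e-01,  5.69705467e-01, -6.10987637e-01]]), 't': array([-0.3399584 ,  0.28767515,  0.96134609])}
{'fx': 493.84647009544796, 'fy': 493.84647009544796, 'cx': 246.6582877009365, 'cy': 185.01211694017627, 'k1': 0.009990312822566048, 'R': array([[ 0.84405207, -0.53583455, -0.02138802],
       [-0.36533584, -0.54536907, -0.75438869],
       [ 0.39256316,  0.64455714, -0.65607946]]), 't': array([-0.39834802,  0.27369412,  1.2119806 ])}
```

View pics/scene0.png

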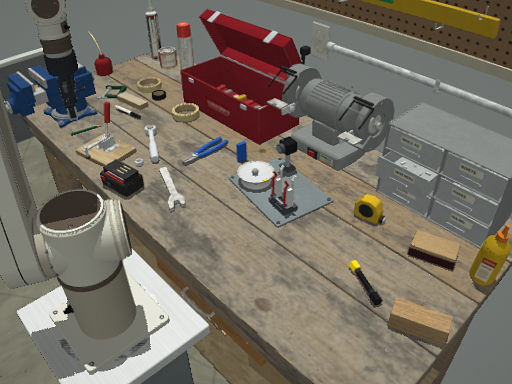

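View pics/side0.png

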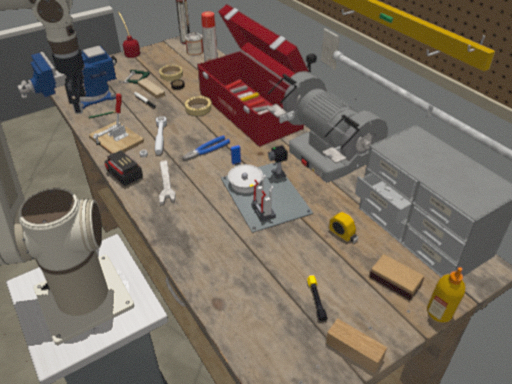

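The scene view shows the penlight from its head at about (355,266) to its tail at (377,302). The dish is at (255,175), its handle at (241,151), the clip at (283,195) and the camera at (288,155). I'll zoom in next.

```bash
cat > h.py <<'E'
import numpy as np, cv2, pickle
def ray(f,u,v):
    K=np.array([[f['fx'],0,f['cx']],[0,f['fy'],f['cy']],[0,0,1]])
    p=cv2.undistortPoints(np.array([[[u,v]]],float),K,np.array([f['k1'],0,0,0,0]))[0,0]
    return np.array([p[0],p[1],1.])
def Rt(f,pose=None):
    if 'R' in f: return f['R'].T, -f['R'].T@f['t']
    from scipy.spatial.transform import Rotation as Ro
    Rw=Ro.from_euler('xyz',pose[1]).as_matrix(); H=f['hand_eye']
    return Rw@H[:3,:3], Rw@H[:3,3]+pose[0]
def plane(f,u,v,z,pose=None):
    R,c=Rt(f,pose); d=R@ray(f,u,v); return c+d*(z-c[2])/d[2]
def depth(f,u,v,pose=None):
    R,c=Rt(f,pose); return c+R@(ray(f,u,v)*float(f['z_map'][int(round(v)),int(round(u))]))
def cloud(f,pose=None,box=None):
    R,c=Rt(f,pose); h,w=f['z_map'].shape
    vv,uu=np.mgrid[:h,:w]; K=np.array([[f['fx'],0,f['cx']],[0,f['fy'],f['cy']],[0,0,1]])
    p=cv2.undistortPoints(np.stack([uu,vv],-1).reshape(-1,1,2).astype(float),K,np.array([f['k1'],0,0,0,0]))[:,0]
    z=f['z_map'].reshape(-1,1); P=np.c_[p,np.ones(len(p))]*z; P=P@R.T+c
    return P.reshape(h,w,3), (f['z_map']>0)
E
python3 - <<'E'
from h import *
f=pickle.load(open('scene.pkl','rb')); s=pickle.load(open('side.pkl','rb'))
a=cv2.resize(f['image'][130:220,225:335],None,fx=4.5,fy=4.5,interpolation=2)
b=cv2.resize(f['image'][255:310,340:390],None,fx=5.8,fy=5.8,interpolation=2)
o=np.zeros((600,800,3),np.uint8); o[:a.shape[0],:a.shape[1]]=a; o[:b.shape[0],800-b.shape[1]:]=b
cv2.imwrite('pics/crop1.png',o)
for n,g in(('scene',f),('side',s)):
    P,m=cloud(g); hsv=cv2.cvtColor(g['image'],cv2.COLOR_BGR2HSV)
    if n=='scene': r=(slice(255,310),slice(340,390))
    else: r=(slice(270,325),slice(300,332))
    k=np.zeros(m.shape,bool); k[r]=1; k&=m&(P[...,2]>.008)
    y=k&(hsv[...,0]>20)&(hsv[...,0]<35)&(hsv[...,1]>150)
    Q=P[k]; print(n,len(Q),Q.mean(0),Q.min(0),Q.max(0),'yellow',P[y].mean(0))
    c=Q[:,:2].mean(0); U,S,V=np.linalg.svd(Q[:,:2]-c); t=(Q[:,:2]-c)@V[0]; print('dir',V[0],t.min(),t.max(),'mid',c+V[0]*(t.min()+t.max())/2)
for (u,v) in[(241,143),(241,151),(255,173),(288,142),(276,180),(289,180)]: print(u,v,depth(f,u,v))
E
```

```text
scene 358 [ 0.46502006 -0.32514366  0.01587063] [ 0.43541915 -0.38059602  0.00823784] [ 0.49978616 -0.26342888  0.02279013] yellow [ 0.48716872 -0.2768723   0.01685096]
dir [-0.4148999  -0.90986707] -0.06534164906037054 0.05718276277575372 mid [ 0.46671262 -0.32143191]
side 322 [ 0.46418235 -0.32269475  0.01502718] [ 0.43340503 -0.37771893  0.00801647] [ 0.5001096  -0.26230079  0.02239841] yellow [ 0.48610841 -0.27517999  0.01600424]
dir [-0.42155467 -0.90680299] -0.06447526110650847 0.058988227479419626 mid [ 0.46533889 -0.32020692]
241 143 [0.56865169 0.2082548  0.09148408]
241 151 [0.56357377 0.20364281 0.06816488]
255 173 [0.54935062 0.12873502 0.03532398]
288 142 [0.65802711 0.10539679 0.10266498]
276 180 [0.52821881 0.02331828 0.07910525]
289 180 [0.62585311 0.0664595  0.00402537]
```

View pics/crop1.png

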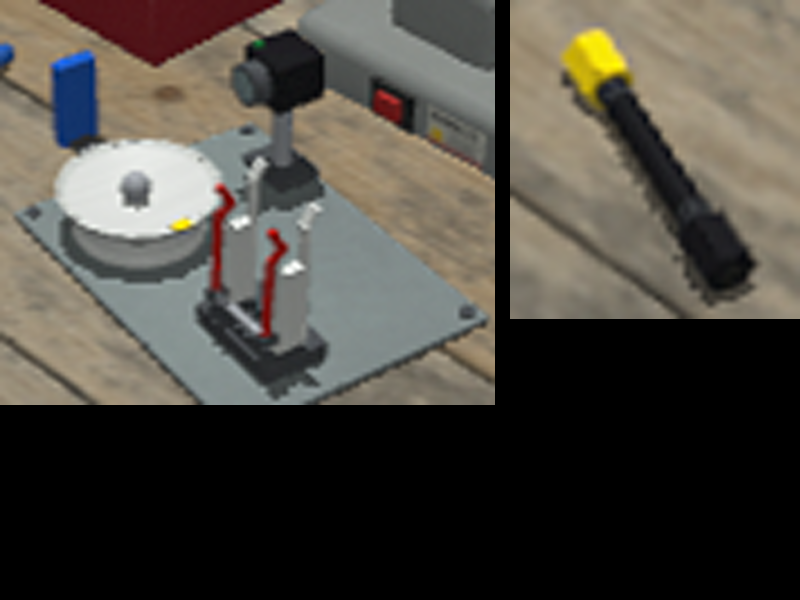

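The crop shows the handle at scene (241,151), the ball at (255,172), the red jaw noses and back prongs, and the yellow head. Next I'll fit the station plate and the dish.

```bash
python3 - <<'E'
from h import *
from scipy.optimize import minimize
for n in('scene','side'):
    g=pickle.load(open(n+'.pkl','rb')); P,m=cloud(g); hsv=cv2.cvtColor(g['image'],cv2.COLOR_BGR2HSV)
    box=m&(abs(P[...,0]-.57)<.2)&(abs(P[...,1]-.08)<.25)
    # plate: grey low saturation at bench height; remap onto z=.006
    k=(box&(hsv[...,1]<50)&(hsv[...,2]>70)&(abs(P[...,2]-.005)<.008)).astype(np.uint8)
    k=cv2.morphologyEx(k,cv2.MORPH_OPEN,np.ones((2,2)))
    c,l,st,_=cv2.connectedComponentsWithStats(k); i=1+st[1:,4].argmax(); ys,xs=np.where(l==i)
    R,cc=Rt(g); Q=P[ys,xs]; 
    d=Q-cc; Q=cc+d*((.006-cc[2])/d[:,2])[:,None]
    rc=cv2.minAreaRect((Q[:,:2]*1000).astype(np.float32)); print(n,len(Q),Q[:,2].mean(),rc,cv2.boxPoints(rc).round(1).tolist(), 'zmean',P[ys,xs][:,2].mean())
    b=box&(hsv[...,0]>100)&(hsv[...,0]<125)&(hsv[...,1]>150)&(P[...,1]<.24)&(P[...,1]>.15)&(P[...,0]>.5)&(P[...,2]>.025)
    B=P[b]; print('handle',len(B),B.mean(0),B.min(0),B.max(0))
    w=box&(hsv[...,1]<40)&(P[...,2]>.026)&(P[...,2]<.045)&(P[...,1]>.06)&(P[...,0]<.63)
    W=P[w]; print('dish',len(W),cv2.minEnclosingCircle((W[:,:2]*1000).astype(np.float32)),W.mean(0))
    r=box&((hsv[...,0]<6)|(hsv[...,0]>174))&(hsv[...,1]>150)&(P[...,1]<.12)&(P[...,2]>.03); Q=P[r]
    print('jaw',len(Q)); 
    top=Q[Q[:,2]>.09]; print(top.round(3).tolist()[:14])
E
```

```text
scene 2928 nan ((561.767822265625, 23.927215576171875), (361.2855224609375, 217.8484344482422), 74.91417694091797) [[409.6000061035156, -122.0999984741211], [619.9000244140625, -178.8000030517578], [714.0, 170.0], [503.6000061035156, 226.6999969482422]] zmean 0.006675259746900124
handle 162 [0.56644209 0.20635815 0.06520945] [0.55214048 0.20025918 0.02841714] [0.583161   0.21457736 0.09339528]
dish 618 ((553.10595703125, 145.9569854736328), 64.07656860351562) [0.55755006 0.13966683 0.03166283]
jaw 102
[[0.522, 0.028, 0.109], [0.521, 0.024, 0.111], [0.521, 0.024, 0.108], [0.526, 0.025, 0.102], [0.526, 0.025, 0.099], [0.53, 0.025, 0.097], [0.526, 0.025, 0.096], [0.53, 0.026, 0.093], [0.52, 0.023, 0.096], [0.525, 0.024, 0.094], [0.521, 0.028, 0.09], [0.511, -0.026, 0.112], [0.511, -0.026, 0.109], [0.514, -0.026, 0.108]]
side 2545 nan ((572.5636596679688, 54.60731506347656), (260.2003479003906, 192.47206115722656), 80.18961334228516) [[455.6000061035156, -57.20000076293945], [645.2000122070312, -90.0], [689.5999755859375, 166.39999389648438], [499.8999938964844, 199.1999969482422]] zmean 0.008811081666593036
handle 124 [0.56404325 0.20752818 0.06619292] [0.55199812 0.19999557 0.03327846] [0.57866811 0.2160557  0.09359666]
dish 501 ((551.659912109375, 150.1767578125), 67.19985961914062) [0.55405448 0.14495105 0.03126897]
jaw 44
[[0.518, 0.025, 0.09], [0.512, -0.023, 0.107], [0.511, -0.025, 0.105], [0.515, -0.023, 0.098], [0.513, -0.026, 0.098]]<stdin>:11: RuntimeWarning: divide by zero encountered in divide
<stdin>:11: RuntimeWarning: invalid value encountered in multiply
```

Call:
send_rows([
  [[-0.36,-0.23,-0.08,0,0,0.2],[-0.71,-0.46,-0.08,0,0,0],[-0.71,-0.46,-0.08,0,0,0],[-0.71,-0.46,-0.08,0,0,0],[-0.71,-0.46,-0.08,0,0,0],[-0.71,-0.46,-0.08,0,0,0],[-0.71,-0.46,-0.08,0,0,0],[-0.71,-0.46,-0.08,0,0,0],[-0.71,-0.46,-0.08,0,0,0],[-0.71,-0.46,-0.08,0,0,0],[-0.71,-0.46,-0.08,0,0,0],[-0.71,-0.46,-0.08,0,0,0],[-0.36,-0.23,-0.08,0,0,0]],
])

```text
t: 1.4
eef_pos: [0.4746, 0.0239, 0.2828]
tcp_rot: [-3.141, -0.0, 2.702]
ft_force: [-0.4, 1.3, -0.1]
finger_gap: 0.0853
grasp_force: 0.0
```

Call:
send_rows([
  [[0,0,0,0,0,1],[0,0,0,0,0,1],[0,0,0,0,0,1],[0,0,0,0,0,1],[0,0,0,0,0,1],[0,0,0,0,0,1],[0,0,0,0,0,1],[0,0,0,0,0,1],[0,0,0,0,0,1],[0,0,0,0,0,1],[0,0,0,0,0,1],[0,0,0,0,0,1],[0,0,0,0,0,1],[0,0,0,0,0,1],[0,0,0,0,0,1],[0,0,0,0,0,0],[0,0,0,0,0,0]],
])

```text
t: 3.1
eef_pos: [0.4734, 0.0266, 0.283]
tcp_rot: [-3.141, 0.0, 1.398]
ft_force: [-0.4, 0.2, 0.2]
finger_gap: 0.0849
grasp_force: 0.0
```

```bash
python3 - <<'E'
from h import *
from workcell import *
o=observe(); print(o['t'],o['eef_pos'],o['tcp_rot'],o['joints'])
f=grab_frame('wrist'); f['pose']=(o['eef_pos'],o['tcp_rot']); pickle.dump(f,open('w1.pkl','wb')); print(f['hand_eye'],f['fx'],f['k1'])
cv2.imwrite('pics/w1.png',cv2.resize(f['image'],(800,600),interpolation=2))
E
```

```text
3.1 [0.47337609 0.02662267 0.28299115] [-3.14086472e+00  1.52161925e-04  1.39815794e+00] [5.61699875e-02 1.72898253e-01 5.33061310e-02 1.45194768e+00
 1.69123006e-05 1.79960475e+00]
[[ 5.23677236e-04 -9.52930269e-01 -3.03189095e-01  7.84725544e-02]
 [ 9.99999846e-01  5.54779051e-04 -1.64537415e-05 -3.28500932e-04]
 [ 1.83882226e-04 -3.03189040e-01  9.52930413e-01 -1.42552163e-01]
 [ 0.00000000e+00  0.00000000e+00  0.00000000e+00  1.00000000e+00]] 341.401233720836 -0.055375056941211906
```

View pics/w1.png

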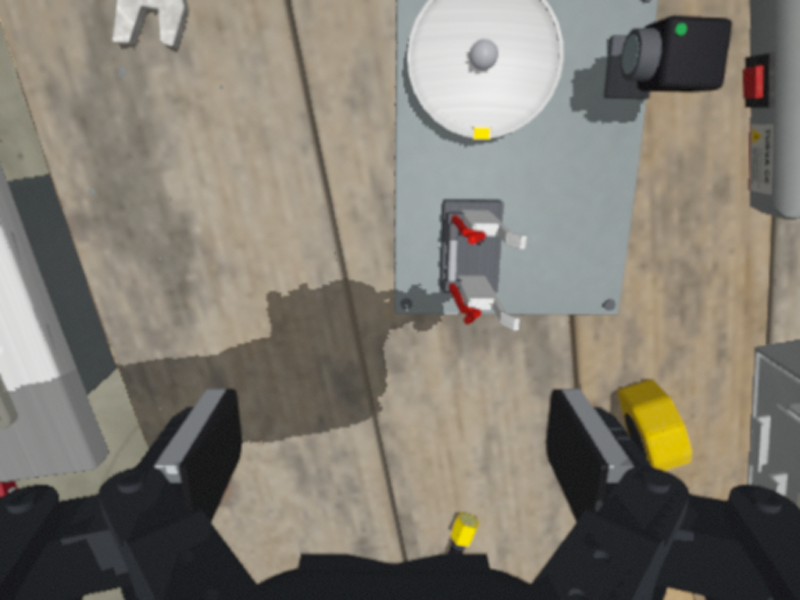

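The wrist view shows the plate's front corners at (396,314) and (618,315), its left edge running up to (398,2), the prong tips at (515,241) and (510,322), and the ball at (483,54).

```bash
python3 - <<'E'
from h import *
f=pickle.load(open('w1.pkl','rb')); p=f['pose']
def q(x,y,z): return plane(f,(x+.5)*.64-.5,(y+.5)*.64-.5,z,p)*1000
for n,x,y,z in[('BL',396,314,.006),('BR',618,315,.006),('L2',398,2,.006),('ball',483,54,.036),('prongfar',515,241,.117),('prongnear',510,322,.117),('mark',481,133,.037),('head',465,520,.018)]:
    print(n,q(x,y,z).round(1))
P,m=cloud(f,p); hsv=cv2.cvtColor(f['image'],cv2.COLOR_BGR2HSV)
print('bench z',np.median(P[170:190,30:50,2]),'plate z',np.median(P[100:150,330:380,2]))
# plate edges via subpixel line fits
k=(m&(hsv[...,1]<50)&(P[...,2]>.002)&(P[...,2]<.012)&(P[...,0]>.4)&(P[...,0]<.75)&(P[...,1]>-.1)).astype(np.uint8)
c,l,st,_=cv2.connectedComponentsWithStats(k); i=1+st[1:,4].argmax(); M=l==i
L=[];
for v in range(5,195):
    u=np.where(M[v])[0]
    if len(u): L.append(plane(f,u[0]-.5,v,.006,p)[:2])
B=[]
for u in range(262,388):
    v=np.where(M[:,u])[0]
    if len(v): B.append(plane(f,u,v[-1]+.5,.006,p)[:2])
for n,A in(('left',L),('bottom',B)):
    vx,vy,x0,y0=cv2.fitLine(np.array(A,np.float32)*1000,cv2.DIST_HUBER,0,.01,.01).ravel(); print(n,len(A),vx,vy,np.degrees(np.arctan2(vy,vx)),x0,y0)
s=m&(P[...,2]>.07)&(P[...,0]>.45)&(P[...,0]<.6)&(P[...,1]<.06)&(P[...,1]>-.06)&(hsv[...,1]<60); Q=P[s]*1000
for a,b in((70,82),(82,95),(105,125)):
    T=Q[(Q[:,2]>a)&(Q[:,2]<b)]
    for sg in(T[T[:,1]>0],T[T[:,1]<=0]): print(a,len(sg),sg.mean(0).round(1),sg.min(0).round(1),sg.max(0).round(1))
E
```

```text
BL [462.2 -47.1   6. ]
BR [646.9 -80.2   6. ]
L2 [503.8 185.9   6. ]
ball [554.  138.4  36. ]
prongfar [545.7  26.  117. ]
prongnear [537.4 -24.4 117. ]
mark [545.8  87.   37. ]
head [ 491.8 -257.1   18. ]
bench z -0.10947918677361168 plate z 0.00586804886194206
left 190 0.17055686 0.9853478 80.179794 486.6596 100.09613
bottom 126 0.9843312 -0.17632943 -10.1560335 560.22845 -63.327583
70 126 [536.2  28.5  77. ] [525.   22.6  70.7] [547.   32.9  80.4]
70 150 [526.4 -22.4  76.6] [515.4 -28.5  70. ] [537.6 -18.2  81.8]
82 36 [540.5  27.9  88. ] [525.7  22.4  82.1] [547.   32.9  94.9]
82 45 [529.6 -22.6  88. ] [508.6 -28.4  82.1] [537.7 -18.4  94.9]
105 111 [547.2  25.5 112.5] [542.4  21.1 105.4] [552.4  29.4 117.9]
105 100 [537.9 -25.5 112.4] [533.  -30.2 105.2] [543.3 -21.2 118.4]
```

Call:
send_rows([
  [[-0.33,0.06,0.11,0,0,0],[-0.66,0.12,0.23,0,0,0],[-0.66,0.12,0.23,0,0,0],[-0.66,0.12,0.23,0,0,0],[-0.66,0.12,0.23,0,0,0],[-0.66,0.12,0.23,0,0,0],[-0.66,0.12,0.23,0,0,0],[-0.66,0.12,0.23,0,0,0],[-0.66,0.12,0.23,0,0,0],[-0.66,0.12,0.23,0,0,0],[-0.33,0.06,0.11,0,0,0],[0,0,0,0,0,0.75],[0,0,0,0,0,0.75],[0,0,0,0,0,0.75],[0,0,0,0,0,0.75],[0,0,0,0,0,0],[0,0,0,0,0,0]],
])

```text
t: 4.85
eef_pos: [0.4755, -0.3084, 0.1689]
tcp_rot: [3.142, -0.0, 1.137]
ft_force: [-1.2, 0.6, 0.3]
finger_gap: 0.0855
grasp_force: 0.0
```

```bash
python3 - <<'E'
from h import *
from workcell import *
o=observe(); print(o['t'],o['eef_pos'],o['tcp_rot'],o['joints'])
f=grab_frame('wrist'); f['pose']=p=(o['eef_pos'],o['tcp_rot']); pickle.dump(f,open('w2.pkl','wb'))
cv2.imwrite('pics/w2.png',f['image'])
P,m=cloud(f,p)
k=m&(P[...,2]>.012)&(P[...,2]<.04)&(abs(P[...,0]-.467)<.06)&(abs(P[...,1]+.315)<.08)
Q=P[k]*1000; c=Q[:,:2].mean(0); U,S,V=np.linalg.svd(Q[:,:2]-c,full_matrices=False); d=V[0]*np.sign(V[0][1]); t=(Q[:,:2]-c)@d; n=(Q[:,:2]-c)@[-d[1],d[0]]
print(len(Q),c,d,np.arctan2(d[1],d[0]),t.min(),t.max(),n.min(),n.max(),'mid',c+d*(t.min()+t.max())/2,'ztop',np.percentile(Q[:,2],95))
E
```

```text
4.85 [ 0.4755132  -0.30843857  0.16892717] [ 3.14158136e+00 -1.70792600e-04  1.13676658e+00] [-5.75512452e-01  4.04751508e-01  7.19282876e-02  1.23798601e+00
  1.70678234e-04  1.42931362e+00]
2294 [ 471.01986881 -315.29903481] [0.41977809 0.90762677] 1.1375955135201439 -64.62468594115833 56.80789671725438 -10.71026724848963 10.583065604631692 mid [ 469.37921038 -318.84639839] ztop 20.602068166038958
```

View pics/w2.png

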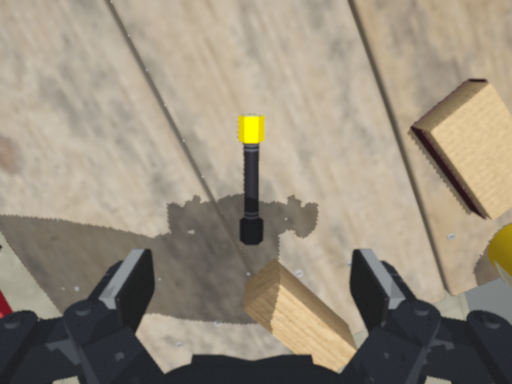

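The wrist view shows the penlight upright in the picture, its head at (251,128) and tail at (251,230), and the fingers are clear of the wooden block. Descending now.

Call:
send_rows([
  [[-0.12,-0.012,0.2,0,0,0],[-0.12,-0.012,0.4,0,0,0],[0,0,0.4,0,0,0],[0,0,0.4,0,0,0],[0,0,0.4,0,0,0],[0,0,0.4,0,0,0],[0,0,0.4,0,0,0],[0,0,0.4,0,0,0],[0,0,0.2,0,0,0],[0,0,0.1,0,0,0],[0,0,0,0,0,0],[0,0,0,0,0,0]],
])

```text
t: 6.1
eef_pos: [0.4698, -0.3196, 0.0045]
tcp_rot: [3.14, 0.0, 1.135]
ft_force: [-0.1, 0.0, 0.1]
finger_gap: 0.0853
grasp_force: 0.0
```

Call:
send_rows([
  [[0,0,0,0,0,0],[0,0,0,0,0,0],[0,0,0,0,0,0],[0,0,0,0,0,0],[0,0,0,0,0,0],[0,0,0,0,0,0],[0,0,0,0,0,0],[0,0,0,0,0,0]],
], jaw=-1, newtons=70)

```text
t: 6.9
eef_pos: [0.4694, -0.3193, 0.0042]
tcp_rot: [3.141, 0.0, 1.135]
ft_force: [0.1, 0.9, 4.0]
finger_gap: 0.0116
grasp_force: 68.6
```

Call:
send_rows([
  [[0,0,-0.1,0,0,0],[0,0,-0.3,0,0,0],[0,0,-0.4,0,0,0],[0,0,-0.4,0,0,0],[0,0,-0.3,0,0,0],[0,0,-0.1,0,0,0],[0,0,0,0,0,0]],
])

```text
t: 7.6
eef_pos: [0.4696, -0.3194, 0.0843]
tcp_rot: [3.14, 0.0, 1.135]
ft_force: [0.6, -0.2, -0.2]
finger_gap: 0.0114
grasp_force: 68.4
```

```bash
python3 - <<'E'
from h import *
from workcell import *
o=observe(); print(o['t'],o['eef_pos'],o['tcp_rot'],o['ft_force'],o['finger_gap'],o['grasp_force'])
o=observe(); f=grab_frame('wrist'); f['pose']=p=(o['eef_pos'],o['tcp_rot']); pickle.dump(f,open('w3.pkl','wb'))
a=cv2.resize(f['image'][150:384,130:382],None,fx=1.6,fy=1.6)
s=grab_frame('side'); pickle.dump(s,open('s3.pkl','wb')); b=cv2.resize(s['image'][235:335,270:370],None,fx=4,fy=4,interpolation=2)
im=np.zeros((600,800,3),np.uint8); im[:a.shape[0],:a.shape[1]]=a; im[:400,400:]=b; cv2.imwrite('pics/w3.png',im)
E
```

```text
7.6 [ 0.46959321 -0.31942224  0.08432888] [3.14028295e+00 2.33240285e-04 1.13450870e+00] [ 0.57695939 -0.22438463 -0.15882325] 0.011404969246472673 68.44254612922668
```

View pics/w3.png

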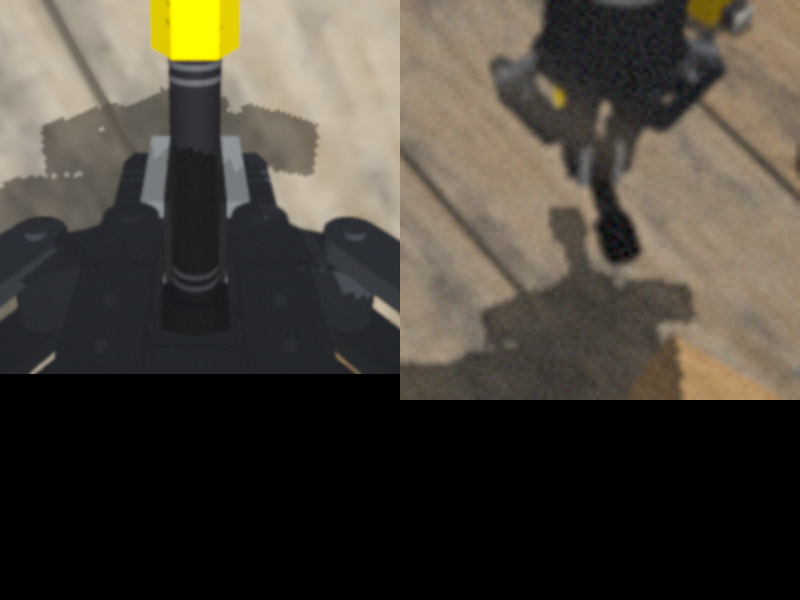

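The penlight is held, centred and straight. Now I'll measure its height and pitch relative to the TCP and plan the move to the clip.

```bash
python3 - <<'E'
from h import *
f=pickle.load(open('w3.pkl','rb')); p=f['pose']; H=f['hand_eye']
P,m=cloud(f,p)
from scipy.spatial.transform import Rotation as Ro
Rw=Ro.from_euler('xyz',p[1]).as_matrix(); T=((P-p[0])@Rw)*1000
hsv=cv2.cvtColor(f['image'],cv2.COLOR_BGR2HSV)
k=m&(abs(T[...,1])<9)&(T[...,2]<15)&(T[...,2]>-25)
for a in range(-20,65,6):
    q=T[k&(T[...,0]>a)&(T[...,0]<a+6)]
    if len(q): print(a,len(q),q[:,1].min().round(1),q[:,1].max().round(1),'ztop',np.percentile(q[:,2],10).round(1))
c=np.array([.5305,.0028]); c=.5224*np.array([.985,-.172])+.0942*np.array([.172,.985]); print('clip',c)
E
```

```text
-20 286 -6.3 5.2 ztop -12.9
-14 300 -6.2 5.1 ztop -13.3
-8 344 -6.1 5.0 ztop -13.3
-2 348 -6.1 5.0 ztop -13.4
4 341 -6.1 5.0 ztop -13.4
10 757 -9.0 9.0 ztop -21.3
16 414 -7.3 6.2 ztop -12.9
22 434 -7.6 6.1 ztop -12.8
28 447 -7.6 6.4 ztop -13.0
34 428 -8.8 8.6 ztop -15.8
40 666 -8.8 9.0 ztop -16.2
46 685 -9.0 8.9 ztop -16.3
52 720 -9.0 9.0 ztop -16.3
58 550 -8.9 9.0 ztop -16.0
clip [0.5307664 0.0029342]
```

Call:
send_rows([
  [[0,0,-0.4,0,0,0],[0,0,-0.56,0,0,0],[0.3,-0.08,-0.4,0,0,0],[0.6,-0.15,0,0,0,0],[0.7,-0.17,0,0,0,0],[0.7,-0.17,0,0,0,0],[0.7,-0.17,0,0,0,0],[0.7,-0.18,0,0,0,0],[0.7,-0.18,0,0,0,0],[0.7,-0.18,0,0,0,0],[0.6,-0.16,0,0,0,0],[0.4,-0.1,0,0,0,0],[0.26,-0.06,0,0,0,0],[0,0,0,0,0,-0.75],[0,0,0,0,0,-0.75],[0,0,0,0,0,-0.75],[0,0,0,0,0,-0.77],[0,0,0,0,0,0],[0,0,0,0,0,0]],
])

```text
t: 9.6
eef_pos: [0.5308, 0.0025, 0.1512]
tcp_rot: [-3.14, 0.0, 1.396]
ft_force: [-0.8, -0.0, -0.7]
finger_gap: 0.0114
grasp_force: 68.5
```

```bash
python3 - <<'E'
from h import *
from workcell import *
from scipy.spatial.transform import Rotation as Ro
o=observe(); f=grab_frame('wrist'); f['pose']=p=(o['eef_pos'],o['tcp_rot']); pickle.dump(f,open('w4.pkl','wb'))
print(o['t'],*p)
cv2.imwrite('pics/w4.png',f['image'])
P,m=cloud(f,p); hsv=cv2.cvtColor(f['image'],cv2.COLOR_BGR2HSV)
Rw=Ro.from_euler('xyz',p[1]).as_matrix(); T=((P-p[0])@Rw)*1000
s=m&(hsv[...,1]<60)&(P[...,2]>.07)&(P[...,2]<.121)&(abs(T[...,0])<40)&(abs(T[...,1])<30)
Q=np.c_[T[s],P[s][:,2]*1000]
for a,b in((72,81),(84,100),(105,121)):
    t=Q[(Q[:,3]>a)&(Q[:,3]<b)]
    for g in(t[t[:,0]>0],t[t[:,0]<=0]):
        if len(g): print(a,len(g),'x',g[:,0].min().round(1),g[:,0].max().round(1),'y',g[:,1].min().round(1),g[:,1].max().round(1),g.mean(0).round(1))
E
```

```text
9.6 [0.53075159 0.00250611 0.15123491] [-3.14048321e+00  3.36601351e-04  1.39607891e+00]
72 5 x -23.6 -23.2 y 10.9 11.2 [-23.4  11.1  73.6  77.7]
105 107 x 20.8 29.0 y 10.6 17.3 [ 24.3  14.7  35.3 115.9]
```

View pics/w4.png

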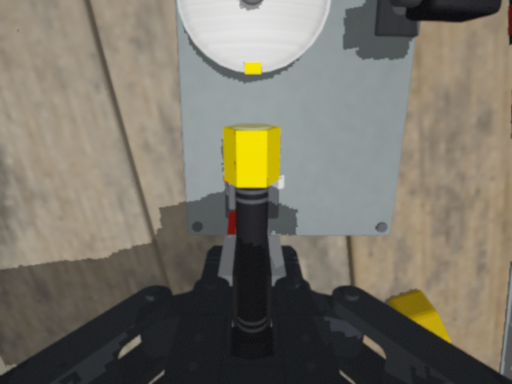

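The head is over the clip, aligned with the plate edges, with the prong tip visible at (281,182). I'll descend in stages and watch the force.

Call:
send_rows([
  [[-0.02,0.006,0.1,0,0,0.02],[0,0,0.2,0,0,0],[0,0,0.2,0,0,0],[0,0,0.14,0,0,0],[0,0,0.1,0,0,0],[0,0,0.1,0,0,0],[0,0,0.1,0,0,0],[0,0,0.08,0,0,0],[0,0,0.08,0,0,0]],
])

```text
t: 10.55
eef_pos: [0.5316, 0.0018, 0.0967]
tcp_rot: [3.141, -0.0, 1.396]
ft_force: [0.7, -0.1, 3.5]
finger_gap: 0.0113
grasp_force: 69.1
```

Call:
send_rows([
  [[0,0,0.08,0,0,0],[0,0,0.06,0,0,0],[0,0,0.06,0,0,0],[0,0,0.04,0,0,0]],
])

```text
t: 10.95
eef_pos: [0.5317, 0.0019, 0.085]
tcp_rot: [3.14, -0.0, 1.396]
ft_force: [0.5, 0.7, 1.1]
finger_gap: 0.0108
grasp_force: 69.0
```

Call:
send_rows([
  [[0,0,0.06,0,0,0],[0,0,0.04,0,0,0],[0,0,0.03,0,0,0],[0,0,0,0,0,0]],
])

```text
t: 11.35
eef_pos: [0.531, 0.0018, 0.0791]
tcp_rot: [-3.141, 0.0, 1.396]
ft_force: [-1.9, -0.2, 8.3]
finger_gap: 0.0111
grasp_force: 69.6
```

```bash
python3 - <<'E'
from h import *
from workcell import *
from scipy.spatial.transform import Rotation as Ro
o=observe(); f=grab_frame('wrist'); f['pose']=p=(o['eef_pos'],o['tcp_rot'])
print(o['t'],*p,o['ft_force'],o['torque'])
P,m=cloud(f,p); Rw=Ro.from_euler('xyz',p[1]).as_matrix(); T=((P-p[0])@Rw)*1000
k=m&(abs(T[...,1])<3)&(T[...,2]<15)&(T[...,2]>-25)
for a in range(-20,65,8):
    q=P[k&(T[...,0]>a)&(T[...,0]<a+8)]*1000
    if len(q): print(a,len(q),'ztop world',np.percentile(q[:,2],90).round(1))
E
```

```text
11.35 [0.53098366 0.00181711 0.07905649] [-3.14146662e+00  8.22185900e-06  1.39629790e+00] [-1.88649422 -0.23152598  8.30210821] [-0.012816    0.55159995 -0.04912021]
-20 193 ztop world 92.2
-12 214 ztop world 92.3
-4 224 ztop world 92.3
4 228 ztop world 92.3
12 245 ztop world 92.2
20 252 ztop world 92.3
28 268 ztop world 92.4
36 266 ztop world 95.4
44 327 ztop world 95.6
52 338 ztop world 95.5
60 121 ztop world 93.9
```

Call:
send_rows([
  [[0,0,0.02,0,0,0],[0,0,0,0,0,0]],
])

```text
t: 11.6
eef_pos: [0.531, 0.0018, 0.0789]
tcp_rot: [3.141, -0.0, 1.396]
ft_force: [-5.1, -0.3, 13.3]
finger_gap: 0.0108
grasp_force: 70.1
```

Call:
send_rows([
  [[0,0,-0.02,0,0,0],[0,0,0,0,0,0],[0,0,0,0,0,0],[0,0,0,0,0,0],[0,0,0,0,0,0]],
], jaw=0)

```text
t: 12.1
eef_pos: [0.5311, 0.0018, 0.0779]
tcp_rot: [-3.141, 0.0, 1.396]
ft_force: [0.2, -0.2, 1.0]
finger_gap: 0.0427
grasp_force: 0.0
```

Call:
send_rows([
  [[0,0,-0.2,0,0,0],[0,0,-0.5,0,0,0],[0,0,-0.7,0,0,0],[0,0,-0.8,0,0,0],[0,0,-0.8,0,0,0],[0,0,-0.5,0,0,0],[0,0,-0.2,0,0,0],[0,0,0,0,0,0]],
])

```text
t: 12.9
eef_pos: [0.532, 0.0018, 0.265]
tcp_rot: [3.138, -0.001, 1.396]
ft_force: [0.4, 1.2, -0.5]
finger_gap: 0.0427
grasp_force: 0.0
```

```bash
python3 - <<'E'
from h import *
from workcell import *
o=observe(); f=grab_frame('wrist'); f['pose']=p=(o['eef_pos'],o['tcp_rot']); pickle.dump(f,open('w5.pkl','wb'))
print(o['t'],*p)
cv2.imwrite('pics/w5.png',cv2.resize(f['image'],(800,600),interpolation=2))
P,m=cloud(f,p); hsv=cv2.cvtColor(f['image'],cv2.COLOR_BGR2HSV)
c=np.array([.5311,.0024]); X=np.array([.172,.985]); Y=np.array([-.985,.172])
d=P[...,:2]-c; x=d@X*1000; y=d@Y*1000; z=P[...,2]*1000
for a in range(-60,66,8):
    q=m&(x>a)&(x<a+8)&(abs(y)<12)&(z>80)&(z<100)&((abs(x)<20)|(abs(x)>33))
    if q.sum()>5: print(a,q.sum(),'y',np.percentile(y[q],3).round(1),np.percentile(y[q],97).round(1),'top',np.percentile(z[q],90).round(1))
yel=m&(hsv[...,0]>20)&(hsv[...,0]<35)&(hsv[...,1]>150)&(z>80); print('head x',np.percentile(x[yel],[1,99]))
E
```

```text
12.9 [0.53201134 0.00182597 0.26498697] [ 3.13811399e+00 -6.05847519e-04  1.39633469e+00]
-60 167 y -10.8 11.6 top 95.4
-52 171 y -10.7 11.5 top 95.3
-44 192 y -9.6 10.7 top 95.3
-36 39 y -6.6 6.3 top 92.6
-20 118 y -6.5 7.2 top 92.0
-12 119 y -6.5 7.1 top 92.5
-4 123 y -6.5 7.0 top 92.2
4 122 y -6.5 6.9 top 92.2
12 123 y -6.4 6.9 top 92.2
28 48 y -6.4 6.7 top 92.0
36 196 y -11.0 11.3 top 95.3
44 224 y -10.9 11.3 top 95.6
52 225 y -10.9 11.1 top 95.5
60 21 y -7.6 9.2 top 93.0
head x [11.54333433 58.91064171]
```

View pics/w5.png

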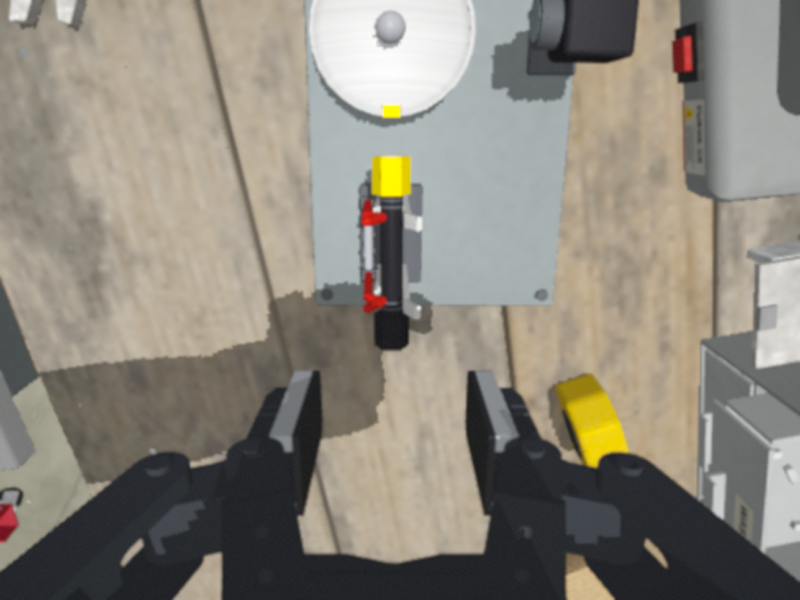

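The penlight is level and home under the shut jaw, with the noses at (378,215) and (375,300) lying over the barrel. Next I'll check for obstacles around the handle.

```bash
python3 - <<'E'
from h import *
g=pickle.load(open('scene.pkl','rb'));P,m=cloud(g)
for y in np.arange(-.05,.45,.05):
    r=[]
    for x in np.arange(.45,.9,.05):
        k=m&(abs(P[...,0]-x)<.025)&(abs(P[...,1]-y)<.025); r.append(int(P[k][:,2].max()*1000) if k.sum()>3 else -1)
    print(round(y,2),r)
E
```

```text
-0.05 [9, 111, 118, 9, 11, 249, 255, 255, 246]
0.0 [8, 111, 118, 9, 9, 250, 253, 254, 222]
0.05 [6, 109, 114, 9, 10, 4, 197, 228, 229]
0.1 [3, 38, 38, 40, 106, 105, 204, 229, 229]
0.15 [5, 39, 47, 38, 104, 102, 196, 228, 229]
0.2 [4, 8, 93, 93, 4, 247, 254, 253, 246]
0.25 [4, 3, 4, 2, 3, 248, 255, 318, 323]
0.3 [3, 4, 4, 3, 3, 132, -1, 320, 324]
0.35 [15, 17, 20, 16, 14, 133, -1, 325, 330]
0.4 [4, 4, 14, 16, 6, 132, -1, 323, 324]
```

```bash
python3 - <<'E'
from h import *
for n in('scene','side'):
    g=pickle.load(open(n+'.pkl','rb'));P,m=cloud(g)
    for y in np.arange(.12,.36,.02):
        r=[]
        for z in (.06,.1,.14,.18,.22,.26,.3):
            k=m&(abs(P[...,2]-z)<.02)&(abs(P[...,1]-y)<.01)&(P[...,0]>.6); r.append(int(np.percentile(P[k][:,0],3)*1000) if k.sum()>3 else -1)
        print(n,round(y,2),r)
E
```

```text
scene 0.12 [632, 630, 770, 766, 781, 937, 935]
scene 0.14 [747, 634, 768, 767, 779, 937, 934]
scene 0.16 [749, -1, 772, 772, 785, 936, 933]
scene 0.18 [753, -1, 768, 775, 790, 939, 934]
scene 0.2 [-1, 767, 718, 798, 734, 724, 932]
scene 0.22 [-1, -1, 716, 762, 742, 729, 939]
scene 0.24 [-1, -1, 716, 764, 744, 728, 874]
scene 0.26 [696, 695, 698, 956, 726, 774, 805]
scene 0.28 [692, 692, 691, 957, 837, 818, 798]
scene 0.3 [691, 691, 690, 955, 956, 956, 799]
scene 0.32 [691, 689, 691, 956, 955, 956, 794]
scene 0.34 [692, 687, 690, 898, 877, 861, 788]
side 0.12 [629, 628, 768, 765, 775, 952, 932]
side 0.14 [745, 644, 767, 765, 778, 937, 934]
side 0.16 [746, -1, 769, 769, 783, 937, 933]
side 0.18 [748, -1, 772, 772, 788, 950, 933]
side 0.2 [768, 767, 720, 795, 737, 728, 930]
side 0.22 [-1, 765, 715, 760, 764, 727, 930]
side 0.24 [-1, -1, 713, 760, 752, 723, 875]
side 0.26 [693, 691, 698, 954, 722, 772, 807]
side 0.28 [690, 689, 690, 954, 830, 816, 797]
side 0.3 [689, 690, 689, 953, 951, 949, 794]
side 0.32 [689, 688, 688, 952, 952, 953, 795]
side 0.34 [688, 685, 687, 954, 956, 954, 790]
```

Call:
send_rows([
  [[0.3,0,0,0,0,0],[0.6,0.01,0,0,0,0],[0.6,0.01,0,0,0,0],[0.6,0.01,0,0,0,0],[0.6,0,0,0,0,0],[0.6,0,0,0,0,0],[0.32,0,0,0,0,0],[0,0,0,0,0,1],[0,0,0,0,0,1],[0,0,0,0,0,1],[0,0,0,0,0,1],[0,0,0,0,0,1],[0,0,0,0,0,1],[0,0,0,0,0,1],[0,0,0,0,0,1],[0,0,0,0,0,1],[0,0,0,0,0,1]],
])

```text
t: 14.65
eef_pos: [0.5634, 0.1798, 0.2618]
tcp_rot: [-3.141, 0.003, 0.52]
ft_force: [0.2, 0.0, 0.4]
finger_gap: 0.0429
grasp_force: 0.0
```

Call:
send_rows([
  [[0,0,0.1,0,0,1],[0,0,0.2,0,0,1],[0,0,0.2,0,0,1],[0,0,0.2,0,0,1],[0,0,0.2,0,0,1],[0,0,0.2,0,0,1],[0,0,0.1,0,0,1],[0,0,0.1,0,0,0.96],[0,0,0,0,0,0],[0,0,0,0,0,0]],
])

```text
t: 15.65
eef_pos: [0.5822, 0.0549, 0.1973]
tcp_rot: [-3.04, 0.024, 0.042]
ft_force: [0.3, -0.6, 0.2]
finger_gap: 0.0428
grasp_force: 0.0
```

```bash
python3 - <<'E'
from h import *
from workcell import *
from scipy.spatial.transform import Rotation as Ro
from scipy.optimize import least_squares
o=observe(); f=grab_frame('wrist'); f['pose']=p=(o['eef_pos'],o['tcp_rot']); pickle.dump(f,open('w6.pkl','wb'))
print(o['t'],*p,o['joints'],o['finger_gap'])
cv2.imwrite('pics/w6.png',f['image'])
P,m=cloud(f,p); hsv=cv2.cvtColor(f['image'],cv2.COLOR_BGR2HSV); z=P[...,2]
b=m&(hsv[...,0]>100)&(hsv[...,0]<125)&(hsv[...,1]>120)&(z>.083)&(z<.1)&(abs(P[...,1]-.21)<.05)&(abs(P[...,0]-.568)<.05)
B=P[b]*1000; rc=cv2.minAreaRect(B[:,:2].astype(np.float32)); print('handle top',len(B),B.mean(0),rc)
w=m&(hsv[...,1]<60)&(z>.033)&(z<.042)&(np.hypot(P[...,0]-.554,P[...,1]-.136)<.06)&(np.hypot(P[...,0]-.554,P[...,1]-.136)>.045)
W=P[w]*1000; r=least_squares(lambda q:np.hypot(W[:,0]-q[0],W[:,1]-q[1])-np.median(np.hypot(W[:,0]-q[0],W[:,1]-q[1])),[554,136],loss='soft_l1'); print('rim',len(W),r.x)
E
```

```text
15.65 [0.58220979 0.05489259 0.19729414] [-3.04018555  0.02437846  0.04220073] [0.04145161 0.44390597 0.20283571 1.35418073 0.10138882 3.14083989] 0.04279132670137825
handle top 556 [571.08790806 209.89201907  89.84146648] ((570.0267333984375, 211.12838745117188), (11.734840393066406, 29.40694236755371), 83.63755798339844)
rim 2090 [555.45112331 135.76116419]
```

View pics/w6.png

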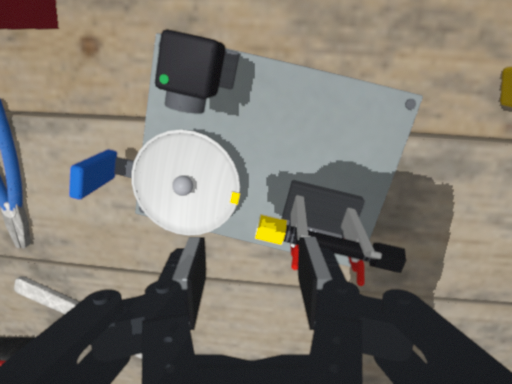

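The last joint reached its limit here: yaw = q1 − q6 + π, so I had its sign wrong. I'll turn the other way, to yaw ≈ 2.97, which puts q6 at about 0.5 now and −1.1 at the end. The view shows the handle at (93,174) and the dish at (187,183).

```bash
cat >> h.py <<'E'
def plan(pos,yaw):
    from workcell import observe
    from scipy.spatial.transform import Rotation as Ro
    o=observe(); Rc=Ro.from_euler('xyz',o['tcp_rot']); Tg=Ro.from_euler('xyz',[np.pi,0,yaw])
    print('t',o['t'],o['eef_pos'].round(4),o['tcp_rot'].round(3),'shift units',(Rc.inv().apply(np.array(pos)-o['eef_pos'])/.05).round(3),'turn units',np.degrees((Rc.inv()*Tg).as_rotvec()/5).round(3))
E
python3 -c "
from h import *
plan((.57,.18,.2),.10)"
```

```text
t 15.7 [0.5824 0.0556 0.1978] [-3.04   0.023  0.043] shift units [-0.141 -2.488  0.212] turn units [-1.169  0.235 -0.662]
```

Call:
send_rows([
  [[0,0,0,-0.58,0.12,-0.33],[0,0,0,-0.58,0.12,-0.33],[0,0,0,0,0,-1],[0,0,0,0,0,-1],[0,0,0,0,0,-1],[0,0,0,0,0,-1],[0,0,0,0,0,-1],[0,0,0,0,0,-1],[0,0,0,0,0,-1],[0,0,0,0,0,-1],[0,0,0,0,0,-1],[0,0,0,0,0,-1],[0,0,0,0,0,-1],[0,0,0,0,0,-1],[0,0,0,0,0,-1],[0,0,0,0,0,-1],[0,0,0,0,0,0]],
])

```text
t: 17.4
eef_pos: [0.5827, 0.0567, 0.1986]
tcp_rot: [3.14, -0.001, 1.323]
ft_force: [-0.3, -0.1, 0.0]
finger_gap: 0.0425
grasp_force: 0.0
```

```bash
python3 -c "
from h import *
plan((.565,.20,.2),2.967)"
```

```text
t 17.4 [0.5827 0.0567 0.1986] [ 3.140e+00 -1.000e-03  1.323e+00] shift units [ 2.692 -1.045 -0.027] turn units [ 2.8000e-02  5.0000e-03 -1.8834e+01]
```

Call:
send_rows([
  [[0.25,-0.1,0,0,0,0],[0.5,-0.2,0,0,0,0],[0.55,-0.21,0,0,0,0],[0.55,-0.21,0,0,0,0],[0.55,-0.21,0,0,0,0],[0.3,-0.12,0,0,0,0],[0,0,0,0,0,-1],[0,0,0,0,0,-1],[0,0,0,0,0,-1],[0,0,0,0,0,-1],[0,0,0,0,0,-1],[0,0,0,0,0,-1],[0,0,0,0,0,-1],[0,0,0,0,0,-1],[0,0,0,0,0,-1],[0,0,0,0,0,-1]],
])

```text
t: 19.0
eef_pos: [0.5651, 0.1994, 0.1985]
tcp_rot: [3.14, 0.001, 2.197]
ft_force: [-0.0, -0.5, 0.3]
finger_gap: 0.0427
grasp_force: 0.0
```

Call:
send_rows([
  [[0,0,0,0,0,-1],[0,0,0,0,0,-1],[0,0,0,0,0,-1],[0,0,0,0,0,-1],[0,0,0,0,0,-1],[0,0,0,0,0,-1],[0,0,0,0,0,-1],[0,0,0,0,0,-1],[0,0,0,0,0,-0.83],[0,0,0,0,0,0],[0,0,0,0,0,0]],
])

```text
t: 20.1
eef_pos: [0.5651, 0.1993, 0.1985]
tcp_rot: [3.141, 0.002, 2.963]
ft_force: [-0.9, -0.9, -0.4]
finger_gap: 0.0429
grasp_force: 0.0
```

```bash
cat > dish.py <<'E'
from h import *
from workcell import *
from scipy.optimize import least_squares
o=observe(); f=grab_frame('wrist'); f['pose']=p=(o['eef_pos'],o['tcp_rot']); pickle.dump(f,open('w7.pkl','wb'))
print(o['t'],*p,o['joints'].round(3),o['finger_gap'])
P,m=cloud(f,p); hsv=cv2.cvtColor(f['image'],cv2.COLOR_BGR2HSV); z=P[...,2]
b=m&(hsv[...,0]>100)&(hsv[...,0]<125)&(hsv[...,1]>120)&(z>.086)&(z<.1)&(abs(P[...,1]-.21)<.05)&(abs(P[...,0]-.568)<.05)
B=P[b]*1000; rc=cv2.minAreaRect(B[:,:2].astype(np.float32)); print('handle top',len(B),B.mean(0),rc)
w=m&(hsv[...,1]<60)&(z>.033)&(z<.042)&(abs(np.hypot(P[...,0]-.555,P[...,1]-.136)-.0525)<.008)
W=P[w]*1000; r=least_squares(lambda q:np.hypot(W[:,0]-q[0],W[:,1]-q[1])-q[2],[554,136,52],loss='soft_l1'); print('rim',len(W),r.x)
y=m&(hsv[...,0]>20)&(hsv[...,0]<35)&(hsv[...,1]>120)&(z>.03)&(z<.045)&(np.hypot(P[...,0]-.555,P[...,1]-.136)<.06); print('mark',y.sum(),P[y].mean(0)*1000)
b=f['image']; cv2.imwrite('pics/w7.png',b)
E
python3 dish.py
```

```text
20.1 [0.56512356 0.1992631  0.1985157 ] [3.14072480e+00 1.59495905e-03 2.96276918e+00] [ 0.339  0.452  0.223  1.34  -0.     0.518] 0.042898272703326544
handle top 535 [567.75801146 212.57897063  90.83713913] ((568.48291015625, 212.50888061523438), (10.980656623840332, 29.34518814086914), 80.708251953125)
rim 2346 [554.81897766 136.51204342  49.80620168]
mark 96 [545.89173924  87.77168207  38.07539161]
```

```bash
python3 -c "
from h import *
plan((.5680,.2128,.054),2.971)"
```

```text
t 20.15 [0.5652 0.1992 0.1985] [3.141e+00 2.000e-03 2.963e+00] shift units [-2.000e-03  2.750e-01  2.891e+00] turn units [ 0.01   0.019 -0.092]
```

Call:
send_rows([
  [[0,0.13,0.2,0.01,0.02,-0.09],[0,0.145,0.4,0,0,0],[0,0,0.4,0,0,0],[0,0,0.4,0,0,0],[0,0,0.4,0,0,0],[0,0,0.4,0,0,0],[0,0,0.35,0,0,0],[0,0,0.24,0,0,0],[0,0,0.1,0,0,0],[0,0,0,0,0,0],[0,0,0,0,0,0]],
])

```text
t: 21.25
eef_pos: [0.5682, 0.2128, 0.0547]
tcp_rot: [3.141, 0.001, 2.972]
ft_force: [0.8, -0.4, 0.8]
finger_gap: 0.0429
grasp_force: 0.0
```

```bash
python3 -c "
from h import *
plan((.5680,.2128,.054),2.971)
from workcell import *
f=grab_frame('wrist');cv2.imwrite('pics/w8.png',f['image'])"
```

```text
t 21.25 [0.5682 0.2128 0.0547] [3.141e+00 1.000e-03 2.972e+00] shift units [ 0.004 -0.001  0.014] turn units [0.008 0.011 0.014]
```

View pics/w8.png

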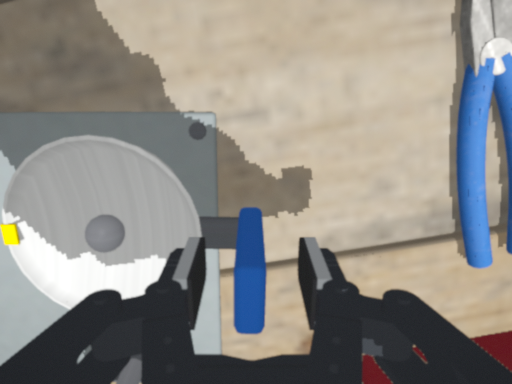

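The handle is centred between the fingers at (250,270), and the ball sits mid-dish at (105,233). Closing.

Call:
send_rows([
  [[0,0,0,0,0,0],[0,0,0,0,0,0],[0,0,0,0,0,0],[0,0,0,0,0,0],[0,0,0,0,0,0],[0,0,0,0,0,0],[0,0,0,0,0,0]],
], jaw=-1, newtons=40)

```text
t: 22.0
eef_pos: [0.568, 0.2126, 0.0549]
tcp_rot: [3.141, 0.001, 2.972]
ft_force: [-1.3, 0.1, 5.4]
finger_gap: 0.0117
grasp_force: 42.3
```

Call:
send_rows([
  [[0,0,0,0,0,0],[0,0,0,0,0,0],[0,0,0,0,0,0],[0,0,0,0,0,0]],
], newtons=80)

```text
t: 22.4
eef_pos: [0.5681, 0.2126, 0.0549]
tcp_rot: [3.141, 0.001, 2.972]
ft_force: [-0.8, -0.2, 5.9]
finger_gap: 0.0111
grasp_force: 78.0
```

Call:
send_rows([
  [[0,0,-0.02,0,0,0],[0,0,-0.03,0,0,0],[0,0,-0.04,0,0,0],[0,0,-0.04,0,0,0],[0,0,-0.03,0,0,0],[0,0,-0.02,0,0,0],[0,0,0,0,0,0],[0,0,0,0,0,0]],
])

```text
t: 23.2
eef_pos: [0.5677, 0.2126, 0.063]
tcp_rot: [3.141, -0.0, 2.972]
ft_force: [0.1, 0.3, -0.6]
finger_gap: 0.0109
grasp_force: 77.7
```

```bash
cat > tilt.py <<'E'
from h import *
from workcell import *
from scipy.optimize import least_squares
o=observe(); print(o['t'],o['eef_pos'].round(4),o['tcp_rot'].round(4),'gap',o['finger_gap'],'F',o['ft_force'].round(2),'T',o['torque'].round(3))
yw=o['tcp_rot'][2]-np.pi/2; d=np.array([np.cos(yw),np.sin(yw)]); c=o['eef_pos'][:2]-.078*d
for n in('wrist','scene','side'):
    f=grab_frame(n); p=(o['eef_pos'],o['tcp_rot']) if n=='wrist' else None
    P,m=cloud(f,p); hsv=cv2.cvtColor(f['image'],cv2.COLOR_BGR2HSV); q=P[...,:2]-c; r=np.hypot(q[...,0],q[...,1]); zu=o['eef_pos'][2]-.0335
    k=m&(hsv[...,1]<60)&(r<.048)&(r>.016)&(abs(P[...,2]-zu-.01)<.014)
    # hollow face: height = z0 + cone(r) ; fit plane to residual
    cone=np.tan(np.radians(5))*np.minimum(r,.022)+np.tan(np.radians(11))*np.maximum(r-.022,0)
    A=np.c_[q[k],np.ones(k.sum())]; b=(P[...,2]-cone)[k]
    if k.sum()<30: print(n,'few',k.sum()); continue
    s=least_squares(lambda s:A@s-b,[0,0,b.mean()],loss='soft_l1',f_scale=.001).x
    print(n,k.sum(),'tilt along handle %.3f, across %.3f, z underside %.4f'%(s[:2]@d,s[:2]@[-d[1],d[0]],s[2]-.006))
    g=m&(r<.03)&(P[...,2]-cone-s[2]-A[0]@[0,0,0]>.006); 
    if g.sum(): v=q[g].mean(0); print('  ball n',g.sum(),'along %.1f across %.1f mm'%(1000*v@d,1000*v@[-d[1],d[0]]))
print('centre',c.round(4))
E
python3 tilt.py
```

```text
23.2 [0.5677 0.2126 0.063 ] [ 3.1414e+00 -1.0000e-04  2.9723e+00] gap 0.010868386218791439 F [ 0.13  0.31 -0.57] T [ 0.104 -0.012 -0.012]
wrist 19662 tilt along handle -0.006, across 0.008, z underside 0.0275
  ball n 2053 along 13.3 across 7.1 mm
scene 415 tilt along handle 0.014, across 0.012, z underside 0.0271
  ball n 569 along 18.9 across 7.9 mm
side 379 tilt along handle -0.009, across -0.019, z underside 0.0261
  ball n 443 along 21.1 across 9.6 mm
centre [0.5545 0.1357]
```

Call:
send_rows([
  [[0,0,-0.02,0,0,0],[0,0,-0.05,0,0,0],[0,0,-0.07,0,0,0],[0,0,-0.09,0,0,0],[0,0,-0.09,0,0,0],[0,0,-0.09,0,0,0],[0,0,-0.09,0,0,0],[0,0,-0.09,0,0,0],[0,0,-0.09,0,0,0],[0,0,-0.07,0,0,0],[0,0,-0.05,0,0,0],[0,0,-0.02,0,0,0],[0,0,0,0,0,0],[0,0,0,0,0,0],[0,0,0,0,0,0]],
])

```text
t: 24.85
eef_pos: [0.5675, 0.2125, 0.1037]
tcp_rot: [-3.141, -0.001, 2.972]
ft_force: [-0.6, -0.8, -1.5]
finger_gap: 0.0111
grasp_force: 77.7
```

```bash
sed -i "s/g=m&(r<.03).*/h_=P[...,2]-s[2]; g=m\&(r<.026)\&(h_>.009)\&(h_<.024)/" tilt.py; sed -i "s/abs(P\[...,2\]-zu-.01)/abs(P[...,2]-zu-.01+.002)/" tilt.py; python3 tilt.py
```

```text
24.85 [0.5675 0.2125 0.1037] [-3.1415e+00 -5.0000e-04  2.9723e+00] gap 0.011140991446793723 F [-0.55 -0.77 -1.53] T [ 0.141 -0.022 -0.032]
wrist 19691 tilt along handle -0.006, across 0.008, z underside 0.0682
  ball n 1132 along 5.0 across 3.1 mm
scene 433 tilt along handle 0.011, across 0.003, z underside 0.0681
  ball n 32 along -2.9 across 3.3 mm
side 430 tilt along handle -0.003, across -0.010, z underside 0.0666
  ball n 29 along -2.9 across 5.7 mm
centre [0.5544 0.1356]
```

The dish is level and the ball is central, so I'll make the quarter turn about the dish axis.

Call:
send_rows([
  [[0.027,0,0,0,0,-0.2],[0.0545,-0.001,0,0,0,-0.4],[0.082,-0.002,0,0,0,-0.6],[0.109,-0.0038,0,0,0,-0.8],[0.109,-0.0038,0,0,0,-0.8],[0.109,-0.0038,0,0,0,-0.8],[0.109,-0.0038,0,0,0,-0.8],[0.109,-0.0038,0,0,0,-0.8],[0.109,-0.0038,0,0,0,-0.8],[0.109,-0.0038,0,0,0,-0.8],[0.082,-0.002,0,0,0,-0.6],[0.0545,-0.001,0,0,0,-0.4],[0.027,0,0,0,0,-0.2],[0,0,0,0,0,0],[0,0,0,0,0,0]],
])

```text
t: 26.5
eef_pos: [0.5152, 0.2031, 0.1041]
tcp_rot: [3.141, 0.0, -2.613]
ft_force: [1.2, 0.3, -1.7]
finger_gap: 0.0113
grasp_force: 77.7
```

```bash
python3 tilt.py
```

```text
26.5 [0.5152 0.2031 0.1041] [ 3.1415e+00  1.0000e-04 -2.6131e+00] gap 0.011288380946308303 F [ 1.24  0.32 -1.74] T [ 0.111  0.124 -0.06 ]
wrist 19736 tilt along handle -0.006, across 0.012, z underside 0.0686
  ball n 1122 along 5.0 across 2.5 mm
scene 439 tilt along handle 0.007, across -0.003, z underside 0.0685
  ball n 33 along 0.0 across 5.2 mm
side 419 tilt along handle -0.005, across -0.001, z underside 0.0669
  ball n 29 along 1.5 across 5.6 mm
centre [0.5545 0.1357]
```

Call:
send_rows([
  [[0.027,0,0,0,0,-0.2],[0.0545,-0.001,0,0,0,-0.4],[0.082,-0.002,0,0,0,-0.6],[0.109,-0.0038,0,0,0,-0.8],[0.109,-0.0038,0,0,0,-0.8],[0.109,-0.0038,0,0,0,-0.8],[0.109,-0.0038,0,0,0,-0.8],[0.109,-0.0038,0,0,0,-0.8],[0.109,-0.0038,0,0,0,-0.8],[0.109,-0.0038,0,0,0,-0.8],[0.109,-0.0038,0,0,0,-0.8],[0.109,-0.0038,0,0,0,-0.8],[0.082,-0.002,0,0,0,-0.6],[0.0545,-0.001,0,0,0,-0.4],[0.0505,-0.001,0,0,0,-0.37],[0.027,0,0,0,0,-0.2],[0,0,0,0,0,0],[0,0,0,0,0,0],[0,0,0,0,0,0]],
])

```text
t: 28.55
eef_pos: [0.4775, 0.1491, 0.104]
tcp_rot: [3.142, 0.0, -1.743]
ft_force: [1.2, -0.0, -1.5]
finger_gap: 0.0114
grasp_force: 77.7
```

Call:
send_rows([
  [[0,0,0,0,0,0],[0,0,0,0,0,0],[0,0,0,0,0,0],[0,0,0,0,0,0],[0,0,0,0,0,0],[0,0,0,0,0,0],[0,0,0,0,0,0],[0,0,0,0,0,0],[0,0,0,0,0,0],[0,0,0,0,0,0],[0,0,0,0,0,0],[0,0,0,0,0,0],[0,0,0,0,0,0],[0,0,0,0,0,0],[0,0,0,0,0,0]],
])

```text
t: 30.05
eef_pos: [0.4775, 0.1489, 0.104]
tcp_rot: [3.142, 0.0, -1.743]
ft_force: [-0.1, -0.6, -1.0]
finger_gap: 0.0106
grasp_force: 77.7
```

```bash
python3 tilt.py; python3 -c "
from h import *
from workcell import *
f=grab_frame('scene');cv2.imwrite('pics/s9.png',cv2.resize(f['image'][110:240,200:350],None,fx=4,fy=4,interpolation=2))"
```

```text
30.05 [0.4775 0.1489 0.104 ] [ 3.1415e+00  1.0000e-04 -1.7427e+00] gap 0.010616601498518905 F [-0.06 -0.61 -0.98] T [-0.031  0.125  0.002]
wrist 19617 tilt along handle -0.004, across 0.016, z underside 0.0686
  ball n 1132 along 4.6 across 1.9 mm
scene 437 tilt along handle -0.005, across -0.004, z underside 0.0683
  ball n 32 along 4.4 across 4.9 mm
side 436 tilt along handle -0.023, across 0.011, z underside 0.0668
  ball n 27 along 6.6 across 4.4 mm
centre [0.5544 0.1356]
```

View pics/s9.png

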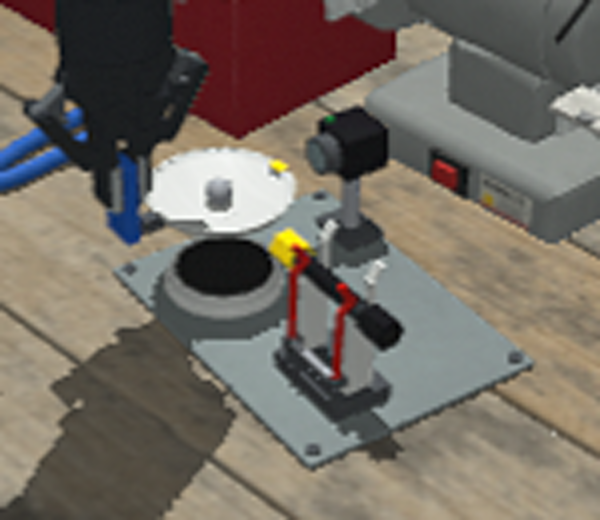

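The crop shows the dish level over the nest with the ball central at (218,192), the yellow mark facing the camera at (280,166), and the penlight home. Handing in.

```bash
python3 -c "
from workcell import *
print(close_job())"
```

```text
the job is handed in; nothing more can be done
None
```

I've handed the job in at about 30 s: the penlight is home under the shut jaw with its head to the dish, and the dish is held level over the nest at lens height, handle pointing away from the camera, ball in the middle. No verdict came back, so this rests on my own measurements.

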